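# Release the quarter-turn latch of the medicine case

### The job

Two grey clear-topped cases stand on the desk, each held shut by a red quarter-turn knob. Release the one with the medicine boxes inside: turn its knob a quarter turn clockwise so that its lid springs up, and let go. Leave the other case latched and the black pocket scale and the clear food box where they are.

Things in the scene. Friction and masses are not known exactly. Their poses are not given: they have to be found in the camera images.
- medicine_case: Grey case with a clear lid, 210 (x) x 160 (y) x 60 mm, fixed to the desk; inside lie two white medicine cartons and a tablet blister. Origin at the centre of its underside, z up, x from the knob towards the hinge; the knob's axis is at x = -80 mm.
- hardware_case: Grey case with a clear lid, 210 (x) x 160 (y) x 60 mm, fixed to the desk; inside lie two green batteries, a white USB charger and a brass weight. Origin at the centre of its underside, z up, x from the knob towards the hinge; the knob's axis is at x = -80 mm.
- medicine_grip (a point): Red bar-shaped knob of the medicine case, bar 46 mm long, 14 thick, 34 high. The point lies on its upright turning axis, 94 mm above the desk, at the height to grip, 14 mm below the bar's top. Heights above the desk: case top 60, lid 66, steel cam under the bar 71 mm. Axes turn with the knob: z up, y along the bar, x across it, the way the cam points.
- medicine_latch (a joint): Turn of the medicine case's knob, rad: 0 = latched (cam over the lid's edge, bar parallel to that edge); grows clockwise seen from above to a stop at 1.57 (bar points at the lid). Starts at 0 to 0.15, takes about 0.1 N m, stays where left; the cam frees the lid at about 1.0.
- medicine_lid (a joint): Opening of the medicine case's lid, rad: 0 = shut, 0.3 = fully sprung up. White frame 160 x 152 mm with a clear window, hinged on the case's far side; a weak spring raises its front edge 45 mm by itself once the cam is clear. Its shut front edge is 28 mm from the knob's axis.
- hardware_grip (a point): Red bar-shaped knob of the other case, bar 46 mm long, 14 thick, 34 high. The point lies on its upright turning axis, 94 mm above the desk, at the height to grip, 14 mm below the bar's top. Heights above the desk: case top 60, lid 66, steel cam under the bar 71 mm. Axes turn with the knob: z up, y along the bar, x across it, the way the cam points.
- hardware_latch (a joint): Turn of the other case's knob, rad: 0 = latched (cam over the lid's edge, bar parallel to that edge); grows clockwise seen from above to a stop at 1.57 (bar points at the lid). Starts at 0 to 0.15, takes about 0.1 N m, stays where left; the cam frees the lid at about 1.0.
- pocket_scale: Flat black pocket scale, 78 x 134 x 21 mm, lying loose on the desk between robot and cases; origin at the centre of its underside, y along its length, z up.
- food_box: Loose empty clear plastic food box, 118 x 185 x 66 mm, to the right; origin at the centre of its underside, y along its length, z up.

How it is judged:
By the outcome, as a careful person would: the job done as asked, in the order asked, and still so for the second after the job is handed in, with the robot touching nothing.
It also fails if it takes over 32 s, if anything falls off the work surface, if the arm or the gripper's body presses on something with over 40 N, if the wrist force passes 120 N, or if a joint passes its speed limit or range.

### The arm

A 6-joint arm with a two-finger parallel gripper is mounted at the origin on a cart in front of the work surface, level with it; the furniture and walls round the work are solid. World frame = base frame: x ahead of the robot, y to its left, z up, the work surface at z = 0. Lengths are in m, angles in rad, forces in N, time in s.
With the tool pointing down it reaches from about 0.35 to 1 m from the base axis. Payload 7.1 kg.
Tool frame: the origin (TCP) lies between the finger pads; the fingertips stand 19 mm ahead of it and the grasp point (between the pads) is the TCP; z points along the fingers, y is the line along which they close (so a half turn about z gives the same grasp; the last joint's range is limited). The gripper opens to 85 mm and grips with 20 to 120 N. Pads are 22 mm wide; open, the fingers measure 114 mm over their backs; the gripper's body (76 mm by 85 mm) begins 54 mm behind the grasp point. The pads swing forward as they close: fully open they stand 13 mm farther back than shut.
Start: joints at [-1.269, 0.423, 1.63, -0, 1.089, -0.019], TCP at [0.197, -0.593, 0.25] pointing down, gripper open.
Joint ranges: [-3, 3], [-0.9, 2.11], [0.09, 2.58], [-1.31, 4.45], [0.11, 2.69], [-2.54, 2.54]. Speed limits (rad/s): [2.39, 2.39, 3.01, 3.14, 3.14, 3.14].

### API

Orientations are given as a 3x3 rotation matrix whose columns are the frame's x, y, z axes.
In Python, from bench import ctrl gives the robot as it stands. The module is installed in compiled form; this text tells all that it offers.
- The arm moves only by the shell command python3 -m crank 'ROWS' [FORCE]. ROWS is a JSON object of lists of equal length, an entry for each row: "rotation": the turn, a rotation vector about the tool's x, y, z in degrees, a list of three; "translation": the shift along the tool's x, y, z in m, a list of three; "gripper": the closure, from -1 (fully open) to 1 (shut). In form: {"rotation": [[ax, ay, az], ...], "translation": [[tx, ty, tz], ...], "gripper": [gripper, ...]}. A call has 1 to 10 rows; each row shifts and turns the commanded pose from where the row before left it, along the tool's axes as they then stand; what a row does not reach is not made up. A row lasts 1/8 s, in which the tool goes at most 62.5 mm and 10.7 degrees, less where a joint would pass 70% of its speed; a pose out of reach is approached as far as the arm can. A call with a gripper value outside its range is refused whole. The fingers move at their own pace and stop on an object; FORCE is the grip in N (left out, the last holds). Time passes only in rows, so rows that do not move let the fingers close. It gives the time, the measured TCP pose, the force, the opening and the grip force at its end, in the units of the state.
- ctrl.get_obs(): the state, without advancing time (a new reading comes with each control period).
- ctrl.capture(name): name is "scene" or "top" or "wrist"; returns a dict with "frame" (384x512x3 uint8, red, green, blue), "vfov" (degrees; the focal length in pixels is half the picture's height over the tangent of half this angle, whatever the lens; pixels are square), "cx", "cy" (the principal point, pixels), "R" (3x3) and "t" (3): a world point X has camera coordinates R X + t; the wrist camera has in their place "tool_from_camera" (4x4, takes a point from camera to tool coordinates, whose origin is the TCP and whose axes are the flange's). Camera axes: x right, y down, z forward; pixel columns grow to the right and rows downward; lengths in m; the calibration is good to about 2 mm. A picture is of the moment at which its call begins: read the wrist's pose just before it. There is no depth.
- ctrl.hand_in(): hands the job in; it is judged then, once.
The state is a dict: "time": time; "joint_positions": joint angles; "qvel": joint speeds; "effort": joint torques, N m; "eef_pos": TCP position; "orientation": TCP orientation; "contact_force": force on the tool from outside, world axes, zero at the start; "torque": the same for the moment, N m; "width": opening from 0.0 (shut) to 1.0 (fully open); "finger_force": force on a finger pad.
Only numpy, scipy, OpenCV 4.12 (cv2) and the standard library are available. Lean on these libraries where they do the work, as an engineer would, in place of code of your own. Each camera call takes 0.05 s, during which the arm holds its last target. There are 200 camera calls.

## Working session

There is one attempt and no reset: what is moved stays moved. The work goes in short steps, Python scripts to look and compute and a shell command to move; the robot and the scene stay as the last step left them, time stands still between calls to the robot, and variables do not carry over. Pictures are saved under pics/ and viewed, at most 10 in all, crops included, and the job is handed in when it is done.

```bash
mkdir -p pics; python3 - <<'E'
from bench import ctrl
import cv2,json,numpy as np
o=ctrl.get_obs();print(o)
for n in("scene","top"):
    c=ctrl.capture(n);f=c.pop("frame");cv2.imwrite(f"pics/{n}0.png",cv2.resize(f[:,:,::-1],(768,576),interpolation=cv2.INTER_CUBIC));print(n,c)
    np.savez(n+".npz",**c)
E
```

```text
{'time': 0.0, 'joint_positions': array([-1.26900381e+00,  4.23845377e-01,  1.63068071e+00,  1.50378561e-06,
        1.08863328e+00, -1.90323548e-02]), 'qvel': array([-0.00029054, -0.0001066 , -0.00041929,  0.00054717,  0.00026516,
        0.00181799]), 'effort': array([ 1.23939612e-03, -5.57381094e+01, -2.81739807e+01, -1.04189880e-04,
        7.41803757e-03, -2.58225680e-05]), 'eef_pos': array([ 0.19694397, -0.59260998,  0.2495465 ]), 'orientation': array([[ 9.48975847e-01,  3.15348421e-01, -4.64405800e-04],
       [ 3.15348762e-01, -9.48974667e-01,  1.49630307e-03],
       [ 3.11474730e-05, -1.56640527e-03, -9.99998773e-01]]), 'contact_force': array([-0.46942197, -0.63574678, -0.19674434]), 'torque': array([0.01160956, 0.00917654, 0.00850233]), 'finger_force': 0.0, 'width': 1.0027030892313786}
scene {'vfov': 49.95600223174785, 'cx': 260.1760929639861, 'cy': 195.76702351826444, 'R': array([[-0.79663183, -0.60434171, -0.01219964],
       [-0.44391625,  0.59862199, -0.66677588],
       [ 0.41026345, -0.52575927, -0.74515843]]), 't': array([0.36721014, 0.40571893, 1.32278064])}
top {'vfov': 48.343228970876744, 'cx': 256.11655456758876, 'cy': 189.85226548474265, 'R': array([[-0.01260169, -0.99990707, -0.00520141],
       [-0.98996762,  0.0132082 , -0.14067569],
       [ 0.14073131,  0.00337648, -0.99004207]]), 't': array([-0.10861921,  0.5840293 ,  1.44046171])}
```

View pics/top0.png

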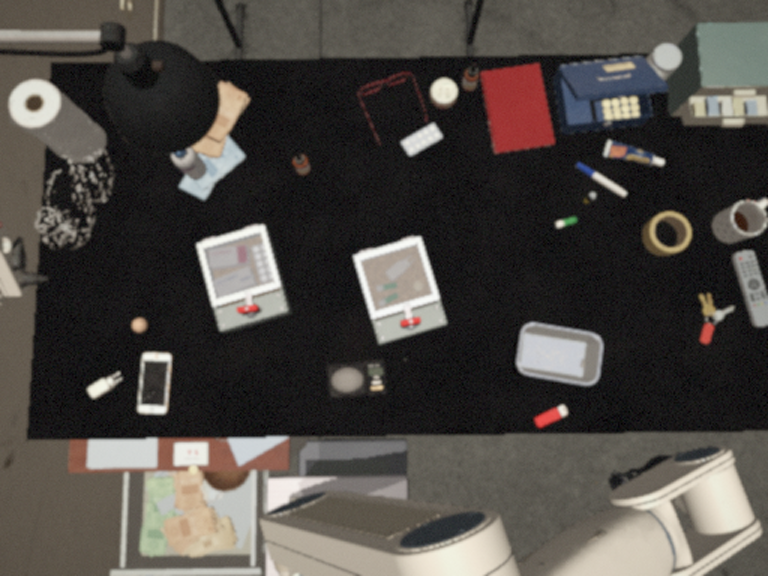

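View pics/scene0.png

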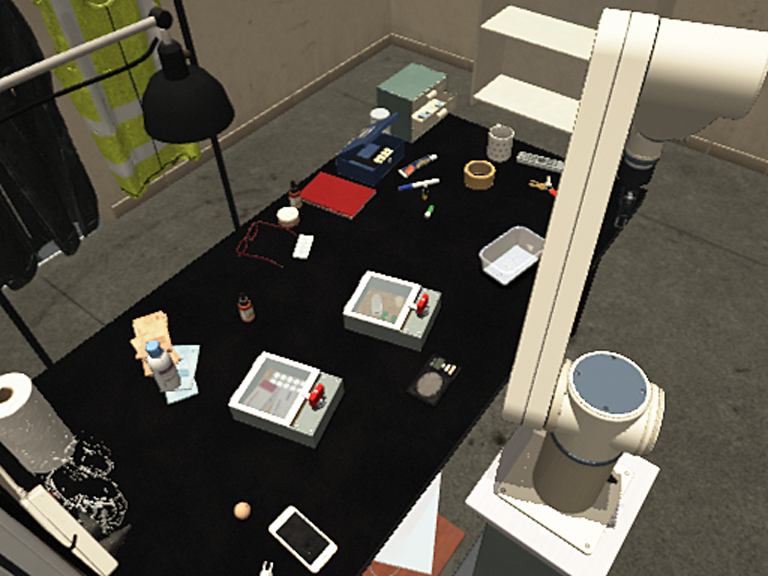

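The left case (top picture, knob near (248,309) in the doubled view) holds the cartons and blister, so it is the medicine case. The right one (knob at (410,322)) holds the batteries and charger. The next step is to enlarge the left knob.

```bash
cat > h.py <<'E'
import numpy as np
def ray(c,u,v):
    f=192/np.tan(np.radians(c["vfov"])/2)
    d=c["R"].T@np.array([(u-c["cx"])/f,(v-c["cy"])/f,1]); return -c["R"].T@c["t"],d
def onz(c,u,v,z):
    p,d=ray(c,u,v); return p+d*(z-p[2])/d[2]
E
python3 - <<'E'
from bench import ctrl
import cv2,numpy as np
from h import *
T=ctrl.capture("top");S=ctrl.capture("scene")
a=T["frame"][145:225,125:200];b=S["frame"][225:305,145:235]
z=lambda i:cv2.resize(i,None,fx=7,fy=7,interpolation=cv2.INTER_CUBIC)
cv2.imwrite("pics/crop_t.png",z(a)[:,:,::-1]);
def red(f,x0,x1,y0,y1):
    g=f[y0:y1,x0:x1].astype(int);m=(g[...,0]>110)&(g[...,1]<60)&(g[...,2]<60)
    v,u=np.nonzero(m);return u+x0,v+y0
for n,c,box in(("top",T,(150,185,190,220)),("scene",S,(195,230,245,285))):
    u,v=red(c["frame"],*box);print(n,len(u),u.mean(),v.mean(),u.min(),u.max(),v.min(),v.max())
    print(onz(c,u.mean(),v.mean(),.1))
    if n=="top":
        P=np.array([onz(c,x,y,.108)[:2] for x,y in zip(u,v)]);P-=P.mean(0);w,V=np.linalg.eigh(P.T@P);print("bar dir",V[:,1],np.degrees(np.arctan2(V[1,1],V[0,1])),np.ptp(P@V[:,1]),np.ptp(P@V[:,0]))
E
```

```text
top 5 168.8 206.6 163 171 205 208
[0.52207021 0.17322211 0.1       ]
bar dir [-0.26579538  0.96402947] 105.41421958357004 0.027785704295501208 0.005486218442943289
scene 39 210.25641025641025 261.8974358974359 206 215 256 270
[0.52419606 0.18806799 0.1       ]
```

View pics/crop_t.png

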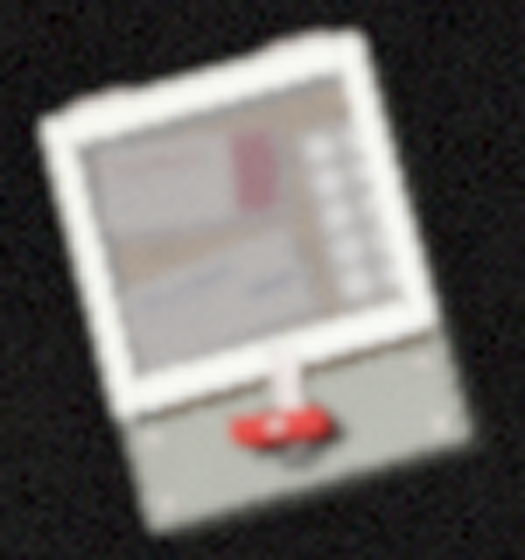

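The medicine knob's bar runs from crop (232,430) to (335,425), so it is already turned slightly clockwise against the lid edge. The lid corners are at about (118,414), (438,326), (40,118) and (366,32).

```bash
python3 - <<'E'
from h import *
c=dict(np.load("top.npz"))
P=lambda x,y,z:onz(c,125+x/7-.43,145+y/7-.43,z)[:2]
fl,fr,bl,br=[P(*q,.066) for q in((118,414),(438,326),(40,118),(366,32))]
print(fl,fr,bl,br,np.linalg.norm(fr-fl),np.linalg.norm(bl-fl))
e=(fl-fr)+(bl-br);x=(bl-fl)+(br-fr)
print("yaw",np.degrees(np.arctan2(x[1],x[0])),np.degrees(np.arctan2(e[1],e[0]))-90)
x/=np.linalg.norm(x);m=(fl+fr)/2;print("knob from lid",m-.028*x)
a,b=P(232,430,.106),P(335,425,.106);print("bar mid",(a+b)/2,np.degrees(np.arctan2(*(a-b)[::-1]))-90,np.linalg.norm(a-b))
# two-view
s=dict(np.load("scene.npz"))
p1,d1=ray(c,165.2,205.5);p2,d2=ray(s,210.3,261.9)
st=np.linalg.lstsq(np.c_[d1,-d2],p2-p1,rcond=None)[0];print(p1+d1*st[0],p2+d2*st[1])
E
```

```text
[0.53670907 0.27346636] [0.57771767 0.11866263] [0.6836067  0.31555206] [0.72469236 0.15569739] 0.16014337234855627 0.15280745949524685
yaw 15.068669564249962 14.622486324088797
knob from lid [0.53017615 0.18878515]
bar mid [0.52477563 0.1843242 ] 2.040188562222909 0.048538752252800965
[0.5263591  0.18616588 0.09560836] [0.52632571 0.18614469 0.09560015]
```

```bash
python3 -m crank '{"rotation":[[0,0,0],[0,0,0],[0,0,0],[0,0,0],[0,0,0],[0,0,0],[0,0,0],[0,0,0],[0,0,0],[0,0,0]],"translation":[[0.04,-0.0453,0],[0.04,-0.0453,0],[0.04,-0.0453,0],[0.04,-0.0453,0],[0.04,-0.0453,0],[0.04,-0.0453,0],[0.04,-0.0453,0],[0.04,-0.0453,0],[0.04,-0.0453,0],[0.04,-0.0453,0]],"gripper":[-1,-1,-1,-1,-1,-1,-1,-1,-1,-1]}'
python3 -m crank '{"rotation":[[0,0,0],[0,0,0],[0,0,0],[0,0,0],[0,0,-10],[0,0,-10],[0,0,-10],[0,0,-10],[0,0,-10],[0,0,-10]],"translation":[[0.04,-0.0453,0],[0.04,-0.0453,0],[0.04,-0.0453,0],[0.04,-0.0453,0],[0,0,0],[0,0,0],[0,0,0],[0,0,0],[0,0,0],[0,0,0]],"gripper":[-1,-1,-1,-1,-1,-1,-1,-1,-1,-1]}'
python3 -m crank '{"rotation":[[0,0,-10],[0,0,-8],[0,0,0]],"translation":[[0,0,0],[0,0,0],[0,0,0]],"gripper":[-0.2,-0.2,-0.2]}'
python3 - <<'E'
from bench import ctrl
import cv2,numpy as np
o=ctrl.get_obs();c=ctrl.capture("wrist");f=c.pop("frame");print(o["eef_pos"],o["orientation"],o["width"],c)
np.savez("w.npz",p=o["eef_pos"],Ro=o["orientation"],**c)
cv2.imwrite("pics/w1.png",cv2.resize(f[:,:,::-1],(768,576),interpolation=cv2.INTER_CUBIC))
E
```

```text
time: 1.45
eef_pos: [0.4344, -0.0351, 0.2506]
orientation: [[0.949, 0.315, 0.001], [0.315, -0.949, -0.0], [0.001, 0.0, -1.0]]
contact_force: [1.6, -0.1, -0.1]
width: 0.999
finger_force: 0.0
time: 2.7
eef_pos: [0.5284, 0.1853, 0.2502]
orientation: [[0.196, 0.981, -0.0], [0.981, -0.196, -0.0], [-0.0, -0.0, -1.0]]
contact_force: [1.3, 0.7, 0.5]
width: 0.998
finger_force: 0.0
time: 3.08
eef_pos: [0.5284, 0.1853, 0.2502]
orientation: [[-0.11, 0.994, -0.0], [0.994, 0.11, -0.0], [-0.0, -0.0, -1.0]]
contact_force: [0.0, -0.2, -0.8]
width: 0.599
finger_force: 0.0
[0.52843998 0.18527541 0.25018834] [[-1.09860411e-01  9.93946987e-01 -2.78522114e-04]
 [ 9.93947022e-01  1.09860381e-01 -1.22279774e-04]
 [-9.09410675e-05 -2.90269932e-04 -9.99999954e-01]] 0.5985206774549547 {'vfov': 70.07711871250946, 'cx': 258.3627516609991, 'cy': 195.57923500225317, 'tool_from_camera': array([[ 1.04682328e-03, -9.61518852e-01, -2.74736967e-01,
         6.94061274e-02],
       [ 9.99998911e-01,  1.29244292e-03, -7.12995017e-04,
        -6.03561798e-04],
       [ 1.04064000e-03, -2.74735921e-01,  9.61519158e-01,
        -1.23569213e-01],
       [ 0.00000000e+00,  0.00000000e+00,  0.00000000e+00,
         1.00000000e+00]])}
```

View pics/w1.png

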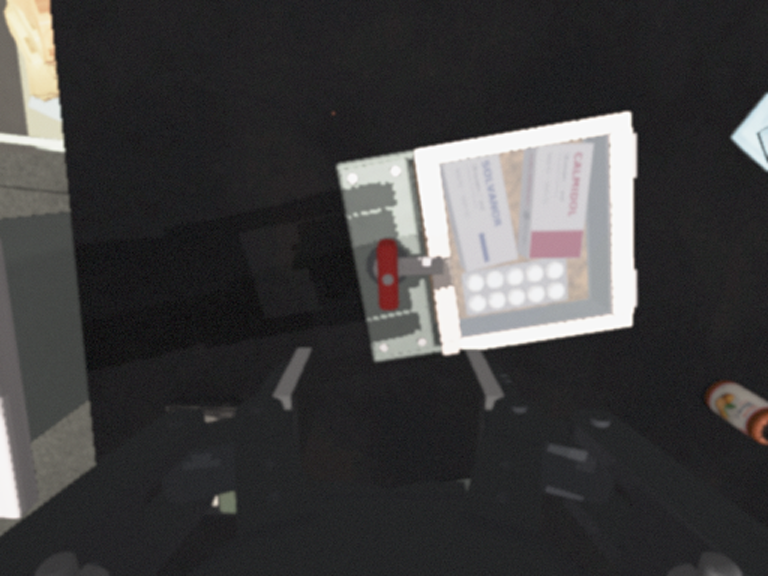

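The wrist picture confirms the cartons and blister, and the bar runs (387,240) to (389,310), almost square to the fingers. Projecting that to the tool frame gives the correction.

```bash
python3 - <<'E'
import numpy as np
w=np.load("w.npz");f=192/np.tan(np.radians(w["vfov"])/2);M=w["tool_from_camera"]
def tool(u,v,z): # doubled px -> tool coords on world height z
    d=M[:3,:3]@np.array([(u/1.5-.17-w["cx"])/f,(v/1.5-.17-w["cy"])/f,1]);p=M[:3,3]
    return p+d*((w["p"][2]-z)-p[2])/d[2]
a,b=tool(387.5,240,.108),tool(389,310,.108);m=(a+b)/2
print(a,b,m,np.degrees(np.arctan2(*(b-a)[[1,0]])), w["Ro"]@m+w["p"])
print("lid edge",[(w["Ro"]@tool(*q,.066)+w["p"]) for q in((415,152),(446,353))])
p,q=tool(415,152,.066),tool(446,353,.066);print(np.degrees(np.arctan2(*(q-p)[[1,0]])))
E
```

```text
[ 0.0296511  -0.00103256  0.14218834] [-1.81216896e-02  2.89465028e-05  1.42188337e-01] [ 0.0057647  -0.00050181  0.14218834] 178.72709974441307 [0.52726829 0.19093271 0.10799963]
lid edge [array([0.53718602, 0.27272785, 0.06598686]), array([0.58217326, 0.12212368, 0.06599275])]
169.67576448038832
```

```bash
python3 -m crank '{"rotation":[[0,0,0],[0,0,0],[0,0,0],[0,0,0],[0,0,0],[0,0,0]],"translation":[[0.004,-0.0005,0.036],[0,0,0.04],[0,0,0.04],[0,0,0.03],[0,0,0.01],[0,0,0]],"gripper":[-0.2,-0.2,-0.2,-0.2,-0.2,-0.2]}' 30
python3 -m crank '{"rotation":[[0,0,0],[0,0,0],[0,0,0],[0,0,0],[0,0,0],[0,0,0]],"translation":[[0,0,0],[0,0,0],[0,0,0],[0,0,0],[0,0,0],[0,0,0]],"gripper":[1,1,1,1,1,1]}' 30
```

```text
time: 3.88
eef_pos: [0.5276, 0.1892, 0.0942]
orientation: [[-0.11, 0.994, -0.001], [0.994, 0.11, -0.0], [-0.0, -0.001, -1.0]]
contact_force: [0.3, -0.3, -0.8]
width: 0.598
finger_force: 0.0
time: 4.62
eef_pos: [0.5278, 0.1895, 0.0957]
orientation: [[-0.111, 0.994, 0.001], [0.994, 0.111, 0.001], [0.0, 0.001, -1.0]]
contact_force: [-2.0, 0.7, 5.3]
width: 0.159
finger_force: 30.7
```

Gripped at 13.5 mm. Clockwise from above is +z of the tool.

```bash
python3 -m crank '{"rotation":[[0,0,6],[0,0,8],[0,0,8],[0,0,8],[0,0,8]],"translation":[[0,0,0],[0,0,0],[0,0,0],[0,0,0],[0,0,0]],"gripper":[1,1,1,1,1]}' 30
python3 -c "
from bench import ctrl
o=ctrl.get_obs();print(o['contact_force'],o['torque'],o['joint_positions'])"
```

```text
time: 5.25
eef_pos: [0.5281, 0.1895, 0.0956]
orientation: [[0.528, 0.849, 0.002], [0.849, -0.528, 0.001], [0.001, 0.001, -1.0]]
contact_force: [-2.1, -0.5, 4.9]
width: 0.156
finger_force: 31.0
[-2.14318224 -0.5457026   4.89479507] [-0.00341441  0.25560045  0.14140968] [3.23317408e-01 5.53590259e-01 1.86087838e+00 9.59864202e-06
 7.25530727e-01 8.79645312e-01]
```

```bash
python3 -m crank '{"rotation":[[0,0,8],[0,0,8],[0,0,8],[0,0,8],[0,0,8],[0,0,4],[0,0,0]],"translation":[[0,0,0],[0,0,0],[0,0,0],[0,0,0],[0,0,0],[0,0,0],[0,0,0]],"gripper":[1,1,1,1,1,1,1]}' 30
python3 - <<'E'
from bench import ctrl
import cv2
o=ctrl.get_obs();print(o['contact_force'],o['torque'])
f=ctrl.capture("scene")["frame"][190:330,120:320]
cv2.imwrite("pics/s2.png",cv2.resize(f[:,:,::-1],None,fx=4,fy=4,interpolation=cv2.INTER_CUBIC))
E
```

```text
time: 6.12
eef_pos: [0.5283, 0.1892, 0.0956]
orientation: [[0.968, 0.25, 0.002], [0.25, -0.968, -0.0], [0.002, 0.001, -1.0]]
contact_force: [-1.1, -1.3, 6.0]
width: 0.163
finger_force: 37.4
[-1.11837873 -1.33496614  5.98255947] [-0.33800376  0.2759899   0.54320894]
```

View pics/s2.png

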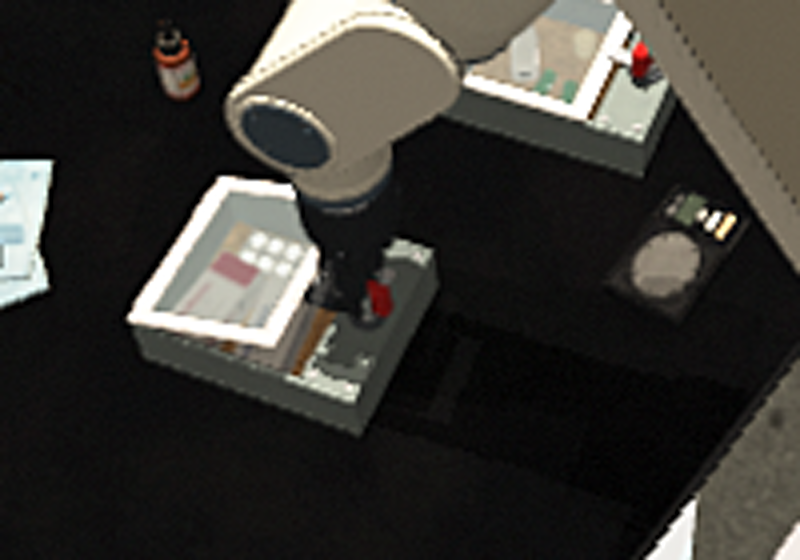

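The lid has sprung up (front edge at about (290,340) in the crop), and the moment has risen to 0.54 N m, so the knob is at its stop. Now let go and rise.

```bash
python3 -m crank '{"rotation":[[0,0,0],[0,0,0],[0,0,0],[0,0,0]],"translation":[[0,0,0],[0,0,0],[0,0,0],[0,0,0]],"gripper":[-0.3,-0.3,-0.3,-0.3]}'
python3 -m crank '{"rotation":[[0,0,0],[0,0,0],[0,0,0],[0,0,0],[0,0,0],[0,0,0],[0,0,0],[0,0,0]],"translation":[[0,0,-0.02],[0,0,-0.04],[0,0,-0.04],[0,0,-0.05],[0,0,-0.05],[0,0,0],[0,0,0],[0,0,0]],"gripper":[-0.3,-0.3,-0.3,-0.3,-0.3,-0.3,-0.3,-0.3]}'
python3 - <<'E'
from bench import ctrl
import cv2,numpy as np
f=ctrl.capture("scene")["frame"][190:330,120:320];g=ctrl.capture("wrist")["frame"]
z=lambda i,s:cv2.resize(i[:,:,::-1],s,interpolation=cv2.INTER_CUBIC)
cv2.imwrite("pics/s3.png",np.hstack([z(f,(400,300)),z(g,(400,300))]))
E
```

```text
time: 6.68
eef_pos: [0.5275, 0.1893, 0.0942]
orientation: [[0.969, 0.248, -0.0], [0.248, -0.969, -0.0], [-0.0, -0.0, -1.0]]
contact_force: [0.1, -0.6, -0.2]
width: 0.648
finger_force: 0.0
time: 7.68
eef_pos: [0.5268, 0.189, 0.2927]
orientation: [[0.969, 0.248, -0.003], [0.248, -0.969, -0.001], [-0.003, 0.0, -1.0]]
contact_force: [0.2, 0.7, 0.4]
width: 0.649
finger_force: 0.0
```

View pics/s3.png

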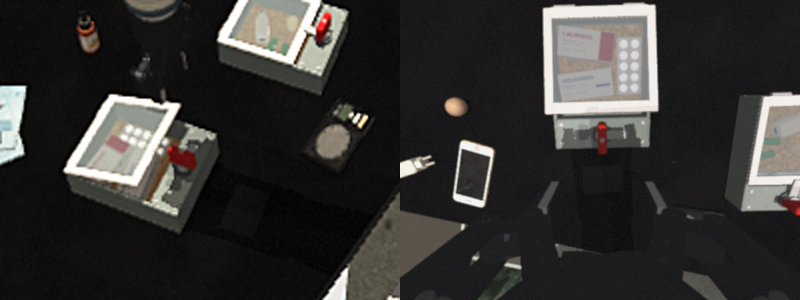

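The medicine lid stays open with its bar pointing at the lid (wrist view (602,137)). The other case is still latched, the scale has not moved and the gripper is clear.

```bash
python3 -c "
from bench import ctrl
print(ctrl.hand_in())"
```

```text
the job is handed in; nothing more can be done
None
```

I released the medicine case: its knob is turned clockwise to the stop, its lid has sprung up and stays open, and the gripper has let go and is clear. The other case, the scale and the food box were not touched, and I handed the job in at about 8 s.

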